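# Tin a sharp router bit with sprung tongs

### The job

Put the straight router bit (the slim one, not the flared one) away in the open tin, without your fingers ever touching the bit: take the sprung tongs out of their wooden stand, squeeze them shut on the bit, carry it over, lower it into the tin and let it go there rather than dropping it in. Then put the tongs back upright in their stand, jaws down, and only after that shut the tin's lid fully; leave the other things lying where they are.

Things in the scene. Friction and masses are not known exactly. Their poses are not given: they have to be found in the camera images.
- tongs: Sprung steel tongs, 125 mm tall, about 90 g, upright in the stand: two arms hinged on a small bow at the top, a blue thumb pad outside each arm, rubber-faced jaws at the bottom. Origin: midway between the lower ends of the jaws; z points up to the bow, x is the line along which the jaws close (nearly the stand's x), y is across. Same either way round.
- tongs_grip (a point): Midway between the two thumb pads, 82 mm above the tongs' origin, 42 mm below the bow's top. Put the TCP here from above, fingers closing along the tongs' x on the pads (20 mm wide, 18 tall; open, 42 to 44 mm over both). 38 mm over the pads (about 6 N) carries the tongs with jaws partly open, gap about 25 mm; squeeze with 20 to 25 N to pinch the bit; back to 38 mm lets it go.
- tongs_jaws (a point): Midway between the jaws, 11 mm above the tongs' origin. Jaws are 20 mm wide (y), 26 mm tall. Gap 39 mm when open (49 mm over their outsides), 16 mm when the pads are squeezed to 34 mm, 4 mm fully shut (pads 30 mm). The jaws move about 3 times as far as the pads. The spring pushes each pad out with about 3 N open, 9 N at 34 mm. Shut, the jaw ends are about 1 mm lower.
- tongs_back (a joint): Closing angle of one tongs arm (the other follows equally): 0 open, about 0.11 rad on the straight bit (jaw gap 16 mm), 0.165 fully shut.
- tongs_stand: Fixed block of brown wood with a brass plug at each end, 92 (x) x 56 (y) x 42 mm (z), with one open-topped pocket 66 (x) x 28 (y) mm and 32 mm deep in its middle, in which the jaws of the tongs stand on the pocket floor 10 mm above the table. Origin: centre of the underside, on the table; x along its long side.
- straight_bit: The slim, straight router bit, lying on its side along its y axis: red shank end towards +y, grey cutter head (34 mm long) towards -y; 58 mm long, the head drawn 21 mm in diameter, 21 mm tall and 16 mm across between jaws (in x). 50 g. Origin: on its underside, halfway along. It does not roll.
- bit_head (a point): Where to pinch the straight bit: on its axis in the cutter head, 8 mm from the origin towards -y and 10.5 mm above the underside, near its centre of mass. The jaws close along the bit's x, with the tongs' origin 1 to 3 mm above the surface that the bit lies on.
- flared_bit: The other router bit, with a flared head, 60 mm long along its y and 32 mm thick, red shank; leave it alone. Origin: on its underside, halfway along.
- tin: Fixed flat tin, 73 (x) x 102 (y) x 28 mm tall, silver with a green lid hinged at its back (+x) edge, standing open at the start. Origin: centre of the underside, on the table; x points to the hinge side, y along the hinge.
- tin_inside (a point): Centre of the tin's inner floor, 2 mm above the table; axes as the tin's. The inside measures 63 (x) x 97 (y) mm with 1 to 2 mm walls whose rim is 26 mm above the table. The bit fits lying along y; the small tan plugs seen on the floor are no obstacle.
- tin_lid (a joint): Lid angle: 0 shut, 1.57 upright, 1.83 leaning back against its stop. The hinge is at x = 35, z = 27 mm in the tin's frame; the lid reaches 69 mm from the hinge, is 102 mm wide, with a 7 mm lip at its free edge; open, it stands up to 97 mm above the table. It is damped and sinks shut slowly by itself once past upright; push it over and down from behind.
- lid_lip (a point): Middle of the lid's free edge, 69 mm from the hinge; on the front rim when the lid is shut.
- pliers: Small grey pliers on the table, 108 mm long; leave alone.
- hex_key: Grey hex key on the table, 146 mm long; leave alone.
- setup_bar: Brass bar, 18 x 76 x 18 mm, on the table; leave alone.

How it is judged:
By the outcome, as a careful person would: the job done as asked, in the order asked, and still so for the second after the job is handed in, with the robot touching nothing.
It also fails if it takes over 70 s, if anything falls off the work surface, if the arm or the gripper's body presses on something with over 40 N, if the wrist force passes 120 N, or if a joint passes its speed limit or range.

### The arm

A 6-joint arm with a two-finger parallel gripper is mounted at the origin on a cart in front of the work surface, level with it; the furniture and walls round the work are solid. World frame = base frame: x ahead of the robot, y to its left, z up, the work surface at z = 0. Lengths are in m, angles in rad, forces in N, time in s.
With the tool pointing down it reaches from about 0.275 to 0.825 m from the base axis. Payload 5.2 kg.
Tool frame: the origin (TCP) lies between the finger pads, 19 mm behind the fingertips; this is the grasp point; z points along the fingers, y is the line along which they close (so a half turn about z gives the same grasp; the last joint's range is limited). The gripper opens to 93 mm and grips with 3 to 60 N. Pads are 15 mm wide; open, the fingers measure 128 mm over their backs; the gripper's body (75 mm by 188 mm) begins 65 mm behind the grasp point.
Start: joints at [1.066, 0.259, 1.535, -0, 1.348, -0.203], TCP at [0.163, 0.525, 0.237] pointing down, gripper open.
Joint ranges: [-3.14, 3.14], [-0.91, 2.08], [0.19, 2.58], [-1.22, 4.36], [0.22, 2.71], [-3.12, 3.12]. Speed limits (rad/s): [2.57, 2.57, 3.14, 3.14, 3.14, 3.14].

### API

Orientations are given as a unit quaternion [x, y, z, w].
In Python, from bench import arm, eyes, spot_in, outline_of, landmark_of gives the robot as it stands. The module is installed in compiled form; this text tells all that it offers.
- The arm moves only by the tool drive_tool, never from a script. Its arguments are lists of equal length, an entry for each row: "delta_pos": the shift along the tool's x, y, z in mm, a list of three; "twist": the turn about the tool's z in degrees; "jaw": the opening, from -1 (shut) to 1 (fully open). A call has 1 to 10 rows; each row shifts and turns the commanded pose from where the row before left it, along the tool's axes as they then stand; what a row does not reach is not made up. A row lasts 1/12 s, in which the tool goes at most 41.7 mm and 7.16 degrees, less where a joint would pass 70% of its speed; a pose out of reach is approached as far as the arm can. A call is refused whole if a number of a shift passes 41.7 or a number of a turn 7.16, either way. A call with a gripper value outside its range is refused whole. The fingers move at their own pace and stop on an object; "grip_force" is the grip in N (left out, the last holds). Time passes only in rows, so rows that do not move let the fingers close. It gives the time, the measured TCP pose, the force, the opening and the grip force at its end, in the units of the state.
- arm.read_state(): the state, without advancing time (a new reading comes with each control period).
- eyes.grab_frame(name): name is "scene" or "side" or "wrist"; returns a dict with "color" (420x560x3 uint8, blue, green, red), "camera_matrix" (3x3 intrinsics, pixels), "R" (3x3) and "t" (3): a world point X has camera coordinates R X + t; the wrist camera has in their place "T_tool_cam" (4x4, takes a point from camera to tool coordinates, whose origin is the TCP and whose axes are the flange's). Camera axes: x right, y down, z forward; pixel columns grow to the right and rows downward; lengths in m; the calibration is good to about 2 mm. The wrist camera is an equidistant fisheye: a pixel r from the principal point sees the ray r / f radians off the axis. A picture is of the moment at which its call begins: read the wrist's pose just before it. There is no depth.
- arm.hand_in(): hands the job in; it is judged then, once.
Trained networks look in a picture, given as the dict that the camera call returned (one of the last four; its "shot" number tells which), for a name from the list of things; names that differ only in an ending like _2 or _b are one class to them, and where a whole thing is asked for, a point or a joint stands for the part that bears it (a point fixed in the world has none). Each returns a list of dicts, best first, with "conf" (0 to 1); they miss things now and then, are a little off and sometimes report something else, mostly with a low value. They report only what shows in the picture. A call takes as long as a camera call.
- spot_in(picture, name): "position" ([column, row] in pixels, amid what is visible of it).
- outline_of(picture, name): "pixels" (420x560 bool, what is visible of it) and "position" ([column, row] in pixels, amid what is visible of it).
- landmark_of(picture, name): "position" ([column, row] in pixels: a listed point, or the origin of a listed thing).
The state is a dict: "clock": time; "q": joint angles; "qvel": joint speeds; "effort": joint torques, N m; "tool_pos": TCP position; "orientation": TCP orientation; "wrist_force": force on the tool from outside, world axes, zero at the start; "wrist_torque": the same for the moment, N m; "opening": finger opening in m; "grip_force": force on a finger pad.
Only numpy, scipy, OpenCV 4.12 (cv2) and the standard library are available. Lean on these libraries where they do the work, as an engineer would, in place of code of your own. Each camera call takes 0.05 s, during which the arm holds its last target. There are 200 camera calls.

## Working session

There is one attempt and no reset: what is moved stays moved. The work goes in short steps, Python scripts to look and compute and a tool call to move; the robot and the scene stay as the last step left them, time stands still between calls to the robot, and variables do not carry over. Pictures are saved under pics/ and viewed, at most 10 in all, crops included, and the job is handed in when it is done.

Besides the shell and the picture viewer there is one more tool, called by a JSON object that holds its "name" and its "arguments". drive_tool: Moves the arm, as the interface text tells. Its arguments: {"type":"object","properties":{"delta_pos":{"type":"array"},"twist":{"type":"array"},"jaw":{"type":"array"},"grip_force":{"type":"number"}},"required":["delta_pos","twist","jaw"]}

```bash
mkdir -p pics; cat > h.py <<'E'
import numpy as np, cv2
from bench import arm, eyes, spot_in, outline_of, landmark_of
from scipy.spatial.transform import Rotation as Ro
def ray(p,px,st=None):
    K=p["camera_matrix"]; 
    if "R" in p:
        d=np.linalg.inv(K)@[px[0],px[1],1]; R=np.array(p["R"]); t=np.array(p["t"])
        return -R.T@t, R.T@d
    T=np.array(p["T_tool_cam"]); a=(px[0]-K[0][2])/K[0][0]; b=(px[1]-K[1][2])/K[1][1]
    r=np.hypot(a,b); d=np.array([a/r*np.sin(r),b/r*np.sin(r),np.cos(r)])
    Rt=Ro.from_quat(st["orientation"]).as_matrix(); 
    return Rt@T[:3,3]+st["tool_pos"], Rt@T[:3,:3]@d
def at_z(o,d,z): return o+d*(z-o[2])/d[2]
def tri(rs):
    A=0;b=0
    for o,d in rs:
        d=d/np.linalg.norm(d);P=np.eye(3)-np.outer(d,d);A=A+P;b=b+P@o
    return np.linalg.solve(A,b)
E
cat > a.py <<'E'
from h import *
np.set_printoptions(precision=4,suppress=True)
s=arm.read_state(); print(s)
P={}
for n in ("scene","side","wrist"):
    p=eyes.grab_frame(n);P[n]=p;cv2.imwrite(f"pics/{n}0.png",p["color"])
Z=dict(tongs_grip=.092,tongs_jaws=.021,tongs_stand=0,straight_bit=0,bit_head=.0105,flared_bit=0,tin=0,tin_inside=.002,lid_lip=.095,pliers=0,hex_key=0,setup_bar=0,tongs=.01)
for k,z in Z.items():
    rs=[]
    for n,p in P.items():
        r=landmark_of(p,k)[:1]
        for q in r:
            o,d=ray(p,q["position"],s); 
            if q["conf"]>.3: rs.append((o,d))
            print(k,n,round(q["conf"],2),np.round(q["position"]),at_z(o,d,z))
    if len(rs)>1: print("   tri",tri(rs))
E
python3 a.py
```

```text
{'clock': 0.0, 'q': array([ 1.0662,  0.2593,  1.5361, -0.    ,  1.348 , -0.2028]), 'qvel': array([-0.    ,  0.0004, -0.0002, -0.0004,  0.0011,  0.002 ]), 'effort': array([  0.0003, -43.7293, -28.4004,   0.0719,   0.0414,  -0.0001]), 'tool_pos': array([0.1632, 0.5247, 0.2366]), 'orientation': array([ 0.1503,  0.9886, -0.0008, -0.0003]), 'wrist_force': array([ 0.4125, -0.4816,  0.011 ]), 'wrist_torque': array([-0.0016, -0.0518,  0.0004]), 'grip_force': 0.0, 'opening': 0.09287999590360974}
tongs_grip scene 0.56 [334. 255.] [ 0.4851 -0.2444  0.092 ]
tongs_grip side 0.78 [316. 250.] [ 0.4911 -0.2558  0.092 ]
   tri [ 0.4992 -0.226   0.0702]
tongs_jaws scene 0.79 [333. 274.] [ 0.4851 -0.2461  0.021 ]
tongs_jaws side 0.64 [318. 266.] [ 0.5024 -0.2402  0.021 ]
   tri [ 0.4981 -0.2353  0.0123]
tongs_stand scene 0.77 [329. 279.] [ 0.4784 -0.2432  0.    ]
tongs_stand side 0.66 [314. 271.] [ 0.4924 -0.2358  0.    ]
   tri [ 0.487  -0.2373 -0.0031]
straight_bit scene 0.67 [298. 240.] [ 0.4697 -0.0739  0.    ]
straight_bit side 0.53 [298. 247.] [ 0.4753 -0.0919  0.    ]
   tri [ 0.487  -0.0441 -0.
[... 797 characters left out ...]
.4925 0.2561 0.0333]
pliers scene 0.69 [261. 238.] [ 0.3778 -0.0202  0.    ]
pliers side 0.51 [270. 238.] [ 0.3966 -0.0138  0.    ]
   tri [ 0.3919 -0.0029 -0.0123]
hex_key scene 0.72 [337. 351.] [ 0.3806 -0.4472  0.    ]
hex_key side 0.61 [299. 317.] [ 0.3925 -0.4302  0.    ]
   tri [ 0.3813 -0.4523  0.0155]
setup_bar scene 0.61 [210. 152.] [0.3929 0.4522 0.    ]
setup_bar side 0.5 [247. 181.] [0.3897 0.4753 0.    ]
setup_bar wrist 0.68 [277. 342.] [0.3853 0.4495 0.    ]
   tri [0.3871 0.4499 0.0057]
tongs scene 0.88 [338. 275.] [ 0.5014 -0.2488  0.01  ]
tongs side 0.45 [315. 272.] [ 0.4894 -0.2566  0.01  ]
tongs wrist 0.26 [184. 382.] [0.4261 0.2739 0.01  ]
   tri [ 0.4944 -0.2534  0.0116]
```

View pics/scene0.png

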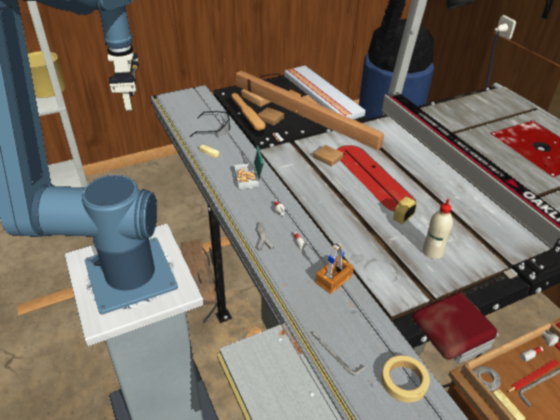

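View pics/wrist0.png

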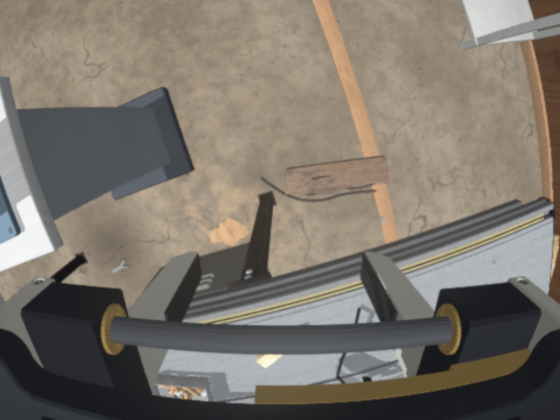

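```bash
cat >> h.py <<'E'
np.set_printoptions(precision=4,suppress=True)
def yaw(s):  # world angle (deg) of tool y
    v=Ro.from_quat(s["orientation"]).as_matrix()[:,1]; return np.degrees(np.arctan2(v[1],v[0]))
def go(target,yw=None,s=None):
    s=s or arm.read_state(); M=Ro.from_quat(s["orientation"]).as_matrix()
    d=M.T@(np.array(target)-s["tool_pos"])*1000
    print("at",s["tool_pos"],"yaw",round(yaw(s),2),"shift mm (tool, before twist)",np.round(d,1),end=" ")
    if yw is not None:
        dt=(yaw(s)-yw+90)%180-90; print("twist",round(dt,2),end="")
    print()
E
python3 - <<'E'
from h import *
p=eyes.grab_frame("wrist"); print(p["T_tool_cam"],p["camera_matrix"])
go([.36,-.08,.28],90)
E
```

```text
[[-0.0005 -0.9558 -0.2942  0.0822]
 [ 1.     -0.0003 -0.0008  0.0008]
 [ 0.0006 -0.2942  0.9558 -0.1467]
 [ 0.      0.      0.      1.    ]] [[325.1923   0.     280.5238]
 [  0.     325.1923 214.2381]
 [  0.       0.       1.    ]]
at [0.1635 0.5252 0.2374] yaw 72.7 shift mm (tool, before twist) [-367.6 -519.4  -42.5] twist -17.3
```

{"name": "drive_tool", "arguments": {"delta_pos": [[-24,-24,-2],[-24,-24,-2],[-24,-24,-2],[-24,-24,-2],[-24,-24,-2],[-24,-24,-2],[-24,-24,-2],[-24,-24,-2],[-24,-24,-2],[-24,-24,-2]], "twist": [0,0,0,0,0,0,0,0,0,0], "jaw": [1,1,1,1,1,1,1,1,1,1]}}

```text
clock: 2.98
tool_pos: [0.3216, 0.2232, 0.2578]
orientation: [0.15, 0.989, 0.0, 0.0]
wrist_force: [0.3, -1.1, 0.2]
opening: 0.0932
grip_force: 0.0
```

{"name": "drive_tool", "arguments": {"delta_pos": [[-24,-24,-2],[-24,-24,-2],[-24,-24,-2],[-24,-24,-2],[-24,-24,-2],[-24,-24,-2],[-24,-24,-2],[-24,-24,-2],[-12,-12,0],[0,0,0]], "twist": [0,0,0,0,0,0,0,0,0,0], "jaw": [1,1,1,1,1,1,1,1,1,1]}}

```text
clock: 3.82
tool_pos: [0.457, -0.034, 0.2734]
orientation: [0.152, 0.988, -0.001, 0.0]
wrist_force: [-0.2, -0.5, -0.2]
opening: 0.0935
grip_force: 0.0
```

```bash
cat > b.py <<'E'
from h import *
import sys
tag=sys.argv[1]; names=sys.argv[2:]
Z=dict(tongs_grip=.092,tongs_jaws=.021,tongs_stand=0,straight_bit=0,bit_head=.0105,flared_bit=0,tin=0,tin_inside=.002,lid_lip=.094,pliers=0,hex_key=0,setup_bar=0,tongs=.01)
H=dict(tongs_stand=.042,straight_bit=.012,tin=.026,flared_bit=.016)
s=arm.read_state();p=eyes.grab_frame("wrist");cv2.imwrite(f"pics/{tag}.png",p["color"])
print(s["tool_pos"],yaw(s),s["q"])
for k in names or Z:
    for q in landmark_of(p,k)[:2]:
        o,d=ray(p,q["position"],s);print(k,round(q["conf"],2),np.round(q["position"]),at_z(o,d,Z[k]))
    if k in H:
      for q in outline_of(p,k)[:1]:
        m=q["pixels"].astype(np.uint8); v,u=np.nonzero(m)
        pts=np.array([at_z(*ray(p,(a,b),s),H[k])[:2] for a,b in zip(u,v)])
        r=cv2.minAreaRect((pts*1000).astype(np.float32)); c=pts.mean(0); w,V=np.linalg.eigh(np.cov((pts-c).T))
        print("   outline",k,round(q["conf"],2),"rect",np.round(r[0],1),np.round(r[1],1),round(r[2],1),"mean",c,"major axis deg",np.degrees(np.arctan2(V[1,1],V[0,1])))
E
python3 b.py w1
```

```text
[ 0.457  -0.034   0.2734] 72.49480789619415 [-0.3177  0.0665  1.6794 -0.001   1.3946 -1.5828]
tongs_grip 0.66 [123. 272.] [ 0.488  -0.2475  0.092 ]
tongs_jaws 0.84 [145. 251.] [ 0.4905 -0.2472  0.021 ]
tongs_stand 0.74 [149. 246.] [ 0.4909 -0.2493  0.    ]
   outline tongs_stand 0.64 rect [ 482.6 -238.3] [84.6 76.5] 20.2 mean [ 0.4792 -0.2372] major axis deg 178.7895516124714
straight_bit 0.8 [248. 199.] [ 0.4689 -0.0832  0.    ]
   outline straight_bit 0.66 rect [393.8 441.2] [28.6 79.8] 26.6 mean [0.3939 0.437 ] major axis deg 118.90865543205157
bit_head 0.84 [241. 204.] [ 0.4702 -0.0924  0.0105]
flared_bit 0.98 [359. 174.] [0.4797 0.0693 0.    ]
tin 0.91 [471. 118.] [0.4477 0.2558 0.    ]
   outline tin 0.81 rect [471.5 279.9] [184.3  98.3] 74.9 mean [0.4634 0.2547] major axis deg 50.41412493015452
tin_inside 0.69 [471. 120.] [0.4499 0.2526 0.002 ]
lid_lip 0.92 [510. 165.] [0.4987 0.2441 0.094 ]
lid_lip 0.62 [279. 123.] [ 0.3843 -0.012   0.094 ]
pliers 0.85 [277. 124.] [ 0.3859 -0.0158  0.    ]
hex_key 0.6 [ 35. 222.] [ 0.3905 -0.4508  0.    ]
setup_bar 0.91 [548.  63.] [0.3874 0.4461 0.    ]
```

View pics/w1.png

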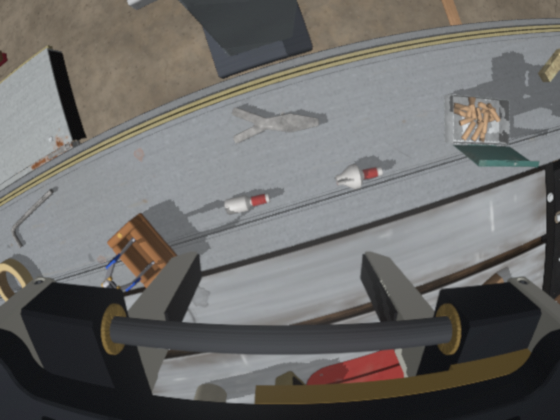

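{"name": "drive_tool", "arguments": {"delta_pos": [[-20,-22,2],[-20,-22,2],[-20,-22,2],[-20,-22,2],[-20,-22,2],[0,0,0],[0,0,0]], "twist": [0,0,0,0,0,0,0], "jaw": [1,1,1,1,1,1,1]}}

```text
clock: 5.3
tool_pos: [0.5183, -0.1668, 0.2626]
orientation: [0.152, 0.988, 0.0, -0.001]
wrist_force: [-0.7, 0.4, 0.8]
opening: 0.0931
grip_force: 0.0
```

```bash
python3 b.py w2 tongs_grip tongs_jaws tongs tongs_stand straight_bit bit_head; python3 -c "
import cv2;i=cv2.imread('pics/w2.png')[110:330,100:400];cv2.imwrite('pics/w2c.png',cv2.resize(i,None,fx=2.6,fy=2.6,interpolation=3))"
```

```text
[ 0.5183 -0.1668  0.2626] 72.57193833978593 [-0.5163  0.2339  1.5057  0.0001  1.4036 -1.783 ]
tongs_grip 0.93 [191. 199.] [ 0.4893 -0.2535  0.092 ]
tongs_jaws 0.56 [210. 178.] [ 0.4833 -0.2464  0.021 ]
tongs 0.87 [213. 183.] [ 0.4917 -0.2475  0.01  ]
tongs_stand 0.74 [211. 180.] [ 0.488  -0.2519 -0.    ]
tongs_stand 0.25 [ 73. 157.] [ 0.385  -0.4421  0.    ]
   outline tongs_stand 0.56 rect [ 487.7 -244.5] [92.7 65.3] 19.7 mean [ 0.4868 -0.2417] major axis deg -162.37944820326572
straight_bit 0.61 [331. 126.] [ 0.468  -0.0835  0.    ]
straight_bit 0.35 [208. 181.] [ 0.4885 -0.2555  0.    ]
   outline straight_bit 0.68 rect [470.1 -84.1] [60.4 21.7] 87.2 mean [ 0.47   -0.0881] major axis deg 86.26442298423514
bit_head 0.93 [325. 131.] [ 0.4717 -0.0949  0.0105]
bit_head 0.27 [214. 180.] [ 0.4889 -0.245   0.0105]
```

View pics/w2c.png

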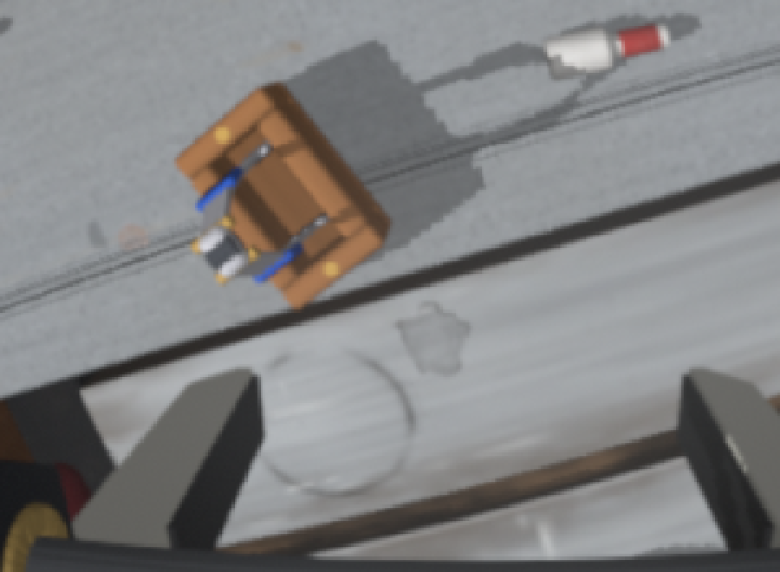

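```bash
python3 - <<'E'
from h import *
s=arm.read_state();p=eyes.grab_frame("wrist")
c=lambda u,v:(100+u/2.6,110+v/2.6)
for n,(a,b),z in (("plugs",((222,135),(331,268)),.042),("pads",((217,188),(277,264)),.092)):
    A,B=[at_z(*ray(p,c(*x),s),z) for x in (a,b)]; d=B-A
    print(n,A,B,(A+B)/2,np.linalg.norm(d),np.degrees(np.arctan2(d[1],d[0])))
print(at_z(*ray(p,c(222,250),s),.133))
E
```

```text
plugs [ 0.4539 -0.2611  0.042 ] [ 0.528 -0.234  0.042] [ 0.491  -0.2476  0.042 ] 0.07887595872673712 20.099239337068344
pads [ 0.4711 -0.2542  0.092 ] [ 0.5079 -0.2417  0.092 ] [ 0.4895 -0.248   0.092 ] 0.03881437216755992 18.717947607794905
[ 0.4884 -0.2459  0.133 ]
```

{"name": "drive_tool", "arguments": {"delta_pos": [[1,-29,20],[1,-29,20],[1,-29,20],[0,0,0],[0,0,0],[0,0,0],[0,0,0],[0,0,0]], "twist": [0,0,0,7,7,7,7,7], "jaw": [1,1,1,1,1,1,1,1]}}

```text
clock: 6.47
tool_pos: [0.4894, -0.2477, 0.2035]
orientation: [0.443, 0.896, 0.0, 0.0]
wrist_force: [-0.6, 0.9, 0.5]
opening: 0.0931
grip_force: 0.0
```

{"name": "drive_tool", "arguments": {"delta_pos": [[0,0,0],[0,0,0],[0,0,0],[0,0,0],[0,0,0],[0,0,0]], "twist": [7,7,4,0,0,0], "jaw": [0.4,0.4,0.4,0.4,0.4,0.4]}}

```text
clock: 6.97
tool_pos: [0.4895, -0.2476, 0.2035]
orientation: [0.575, 0.818, -0.0, 0.0]
wrist_force: [-0.8, 1.0, 0.3]
opening: 0.0651
grip_force: 0.0
```

```bash
python3 b.py w3 tongs_grip tongs_jaws tongs_stand straight_bit bit_head; python3 -c "
from h import *
go([.4893,-.2485,.092],19.5);print(arm.read_state()['opening'])"
```

```text
[ 0.4895 -0.2476  0.2035] 19.84633009831699 [-0.6716  0.281   1.5902 -0.0001  1.2702 -1.018 ]
tongs_grip 0.79 [277. 218.] [ 0.4872 -0.2489  0.092 ]
tongs_jaws 0.62 [314.  52.] [ 0.4703 -0.0948  0.021 ]
tongs_stand 0.57 [280. 196.] [ 0.49   -0.2515  0.    ]
   outline tongs_stand 0.67 rect [ 488.4 -245.1] [91.8 61.2] 19.8 mean [ 0.4877 -0.2421] major axis deg -160.6808554737128
straight_bit 0.83 [316.  45.] [ 0.47   -0.0821  0.    ]
   outline straight_bit 0.81 rect [471.5 -84.4] [59.8 20.6] 83.2 mean [ 0.4702 -0.0884] major axis deg 86.16240183060032
at [ 0.4895 -0.2477  0.2035] yaw 19.72 shift mm (tool, before twist) [ -0.7  -0.4 111.5] twist 0.22
0.06533537646315865
```

View pics/w3.png

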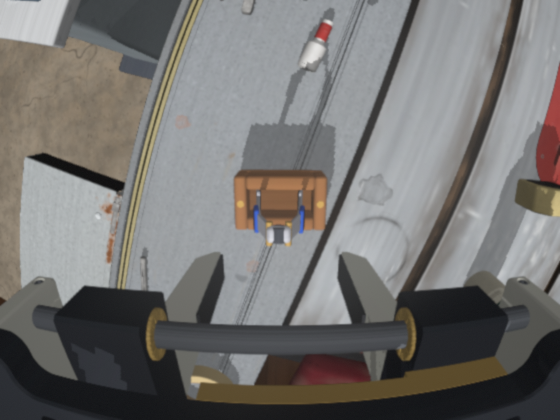

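{"name": "drive_tool", "arguments": {"delta_pos": [[-1,0,28],[0,0,28],[0,0,28],[0,0,20],[0,0,7],[0,0,0],[0,0,0]], "twist": [0,0,0,0,0,0,0], "jaw": [0.4,0.4,0.4,0.4,0.4,0.4,0.4]}}

```text
clock: 7.95
tool_pos: [0.4902, -0.2489, 0.093]
orientation: [0.576, 0.818, -0.0, 0.0]
wrist_force: [-0.1, -0.2, -0.2]
opening: 0.0647
grip_force: 0.0
```

{"name": "drive_tool", "arguments": {"delta_pos": [[0,0,0],[0,0,0],[0,0,0],[0,0,0],[0,0,0],[0,0,0]], "twist": [0,0,0,0,0,0], "jaw": [-0.1,-0.18,-0.18,-0.18,-0.18,-0.18], "grip_force": 20}}

```text
clock: 8.45
tool_pos: [0.4906, -0.2489, 0.0932]
orientation: [0.576, 0.818, 0.0, 0.001]
wrist_force: [2.8, 1.2, 2.2]
opening: 0.0387
grip_force: 7.9
```

{"name": "drive_tool", "arguments": {"delta_pos": [[0,0,-10],[0,0,-20],[0,0,-25],[0,0,-25],[0,0,-10],[0,0,0],[0,0,0]], "twist": [0,0,0,0,0,0,0], "jaw": [-0.18,-0.18,-0.18,-0.18,-0.18,-0.18,-0.18]}}

```text
clock: 9.03
tool_pos: [0.4896, -0.2486, 0.1824]
orientation: [0.576, 0.818, -0.0, 0.0]
wrist_force: [0.2, -0.3, -1.1]
opening: 0.0385
grip_force: 5.5
```

```bash
python3 b.py w4 tongs_jaws tongs straight_bit bit_head; python3 -c "
from h import *
go([.4705,-.0935,.18],-3.5);print(arm.read_state()['opening'])"
```

```text
[ 0.4896 -0.2486  0.1824] 19.70925588356156 [-0.6728  0.2999  1.6188 -0.0002  1.2225 -1.0167]
straight_bit 0.6 [319.  38.] [ 0.4703 -0.0802  0.    ]
   outline straight_bit 0.88 rect [469.9 -84.5] [60.6 21.7] 87.7 mean [ 0.4703 -0.0881] major axis deg 84.39744229425311
bit_head 0.56 [314.  47.] [ 0.4686 -0.094   0.0105]
at [ 0.4893 -0.2483  0.1812] yaw 19.71 shift mm (tool, before twist) [152.   34.5   1.4] twist 23.21
0.03872093369673927
```

View pics/w4.png

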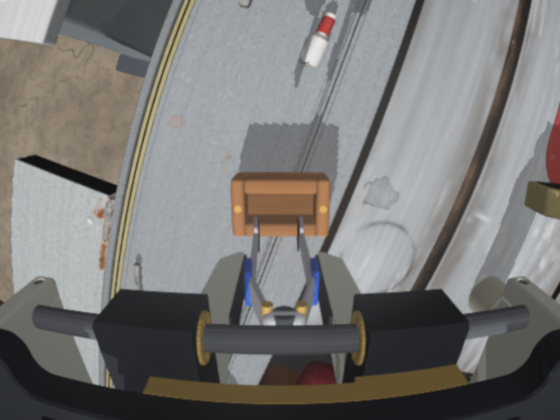

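{"name": "drive_tool", "arguments": {"delta_pos": [[28,3,0],[28,3,0],[29,4,0],[0,0,0],[0,0,0],[0,0,0],[0,0,0],[0,0,0],[0,0,0]], "twist": [0,0,0,7,7,7,2,0,0], "jaw": [-0.18,-0.18,-0.18,-0.18,-0.18,-0.18,-0.18,-0.18,-0.18]}}

```text
clock: 10.08
tool_pos: [0.4704, -0.1651, 0.182]
orientation: [0.727, 0.687, -0.0, -0.0]
wrist_force: [0.2, 0.4, -0.6]
opening: 0.0385
grip_force: 5.5
```

```bash
python3 b.py w5 tongs_jaws tongs straight_bit bit_head; python3 -c "
from h import *
go([.4705,-.0935,.085],-3.5);print(arm.read_state()['opening'])
i=cv2.imread('pics/w5.png')[150:350,180:380];cv2.imwrite('pics/w5c.png',cv2.resize(i,None,fx=3,fy=3,interpolation=3))"
```

```text
[ 0.4704 -0.1651  0.182 ] -3.2002210284536683 [-0.5617  0.2134  1.7374 -0.      1.1916 -0.5058]
straight_bit 0.68 [274. 116.] [ 0.4685 -0.0813  0.    ]
   outline straight_bit 0.73 rect [470.2 -83.9] [58.6 20.4] 86.6 mean [ 0.4702 -0.0872] major axis deg 85.3699131370934
bit_head 0.85 [276. 127.] [ 0.47   -0.0914  0.0105]
at [ 0.4705 -0.1653  0.1824] yaw -3.27 shift mm (tool, before twist) [71.7 -4.1 97.4] twist 0.23
0.0387113069747922
```

View pics/w5c.png

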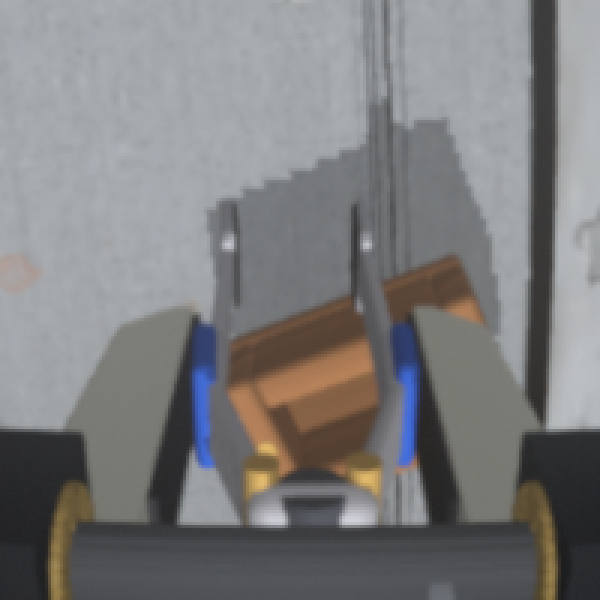

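```bash
python3 - <<'E'
from h import *
from scipy.optimize import fsolve
s=arm.read_state();p=eyes.grab_frame("wrist");T=np.array(p["T_tool_cam"]);K=p["camera_matrix"]
def proj(x):
    c=np.linalg.inv(T)@[*x,1];r=np.hypot(c[0],c[1]);th=np.arctan2(r,c[2]);return K[0][2]+K[0][0]*th*c[0]/r, K[1][2]+K[1][1]*th*c[1]/r
for x in (-.01,.01):
  for z in (.083,.057):
    for y in(-.0125,.0125):
      q=proj([x,y,z]); print("tool x,y,z",x,y,z,"crop px",round((q[0]-180)*3),round((q[1]-150)*3))
E
```

```text
tool x,y,z -0.01 -0.0125 0.083 crop px 251 276
tool x,y,z -0.01 0.0125 0.083 crop px 350 276
tool x,y,z -0.01 -0.0125 0.057 crop px 246 319
tool x,y,z -0.01 0.0125 0.057 crop px 355 319
tool x,y,z 0.01 -0.0125 0.083 crop px 250 201
tool x,y,z 0.01 0.0125 0.083 crop px 351 201
tool x,y,z 0.01 -0.0125 0.057 crop px 244 237
tool x,y,z 0.01 0.0125 0.057 crop px 357 237
```

{"name": "drive_tool", "arguments": {"delta_pos": [[25,-2,10],[25,-2,10],[23,0,10],[0,0,15],[0,0,15],[0,0,0],[0,0,0],[0,0,0]], "twist": [0,0,0,0,0,0,0,0], "jaw": [-0.18,-0.18,-0.18,-0.18,-0.18,-0.18,-0.18,-0.18]}}

```text
clock: 11.1
tool_pos: [0.4712, -0.0925, 0.1231]
orientation: [0.727, 0.686, 0.0, 0.0]
wrist_force: [0.3, 0.0, -1.2]
opening: 0.0384
grip_force: 5.5
```

```bash
python3 b.py w6 tongs_jaws tongs straight_bit bit_head; python3 -c "
from h import *
go([.4708,-.092,.085],-3.5);print(arm.read_state()['opening'])
i=cv2.imread('pics/w6.png')[150:350,180:380];cv2.imwrite('pics/w6c.png',cv2.resize(i,None,fx=3,fy=3,interpolation=3))"
```

```text
[ 0.4712 -0.0925  0.1231] -3.3026825389867196 [-0.4267  0.2477  1.8571 -0.      1.0359 -0.369 ]
tongs 0.15 [277. 216.] [ 0.4689 -0.0915  0.01  ]
straight_bit 0.93 [281. 203.] [ 0.4723 -0.0825  0.    ]
   outline straight_bit 0.7 rect [469.8 -84.6] [62.2 21.8] 87.2 mean [ 0.4701 -0.0865] major axis deg 85.97886492757047
bit_head 0.96 [278. 218.] [ 0.4694 -0.0925  0.0105]
at [ 0.4711 -0.0924  0.123 ] yaw -3.31 shift mm (tool, before twist) [ 0.4 -0.3 38. ] twist 0.19
0.03858783301869948
```

View pics/w6c.png

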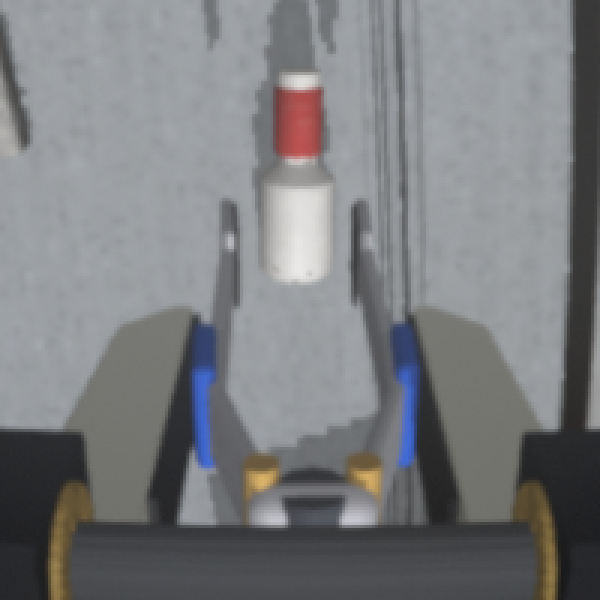

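{"name": "drive_tool", "arguments": {"delta_pos": [[0,0,15],[0,0,13],[0,0,7],[0,0,3],[0,0,0],[0,0,0]], "twist": [0,0,0,0,0,0], "jaw": [-0.18,-0.18,-0.18,-0.18,-0.18,-0.18]}}

```text
clock: 11.9
tool_pos: [0.471, -0.0923, 0.0848]
orientation: [0.727, 0.686, 0.0, 0.0]
wrist_force: [0.0, -0.2, -0.6]
opening: 0.0382
grip_force: 5.5
```

{"name": "drive_tool", "arguments": {"delta_pos": [[0,0,0],[0,0,0],[0,0,0],[0,0,0],[0,0,0],[0,0,0],[0,0,0],[0,0,0]], "twist": [0,0,0,0,0,0,0,0], "jaw": [-0.25,-0.3,-0.4,-0.5,-0.5,-0.5,-0.5,-0.5], "grip_force": 23}}

```text
clock: 12.57
tool_pos: [0.4712, -0.0923, 0.0849]
orientation: [0.727, 0.687, 0.0, 0.001]
wrist_force: [-0.0, -0.2, 4.1]
opening: 0.0336
grip_force: 23.0
```

{"name": "drive_tool", "arguments": {"delta_pos": [[0,0,-5],[0,0,-10],[0,0,-20],[0,0,-25],[0,0,-25],[0,0,-15],[0,0,0],[0,0,0]], "twist": [0,0,0,0,0,0,0,0], "jaw": [-0.5,-0.5,-0.5,-0.5,-0.5,-0.5,-0.5,-0.5]}}

```text
clock: 13.23
tool_pos: [0.471, -0.0922, 0.1851]
orientation: [0.727, 0.687, 0.0, 0.001]
wrist_force: [0.2, 0.5, -1.6]
opening: 0.0337
grip_force: 23.0
```

```bash
python3 b.py w7 straight_bit bit_head tin tin_inside lid_lip flared_bit; python3 -c "
from h import *
go([.45,.25,.18],-3.5);print(arm.read_state()['opening'])"
```

```text
[ 0.471  -0.0922  0.1851] -3.28664930302621 [-0.4262  0.1761  1.7768 -0.      1.187  -0.3688]
straight_bit 0.83 [275. 219.] [ 0.464  -0.1166  0.    ]
   outline straight_bit 0.89 rect [ 466.6 -119.2] [90.6 29.2] 86.6 mean [ 0.467  -0.1203] major axis deg 86.4332063901272
bit_head 0.66 [276. 232.] [ 0.4644 -0.1275  0.0105]
flared_bit 0.64 [282.  46.] [0.4816 0.0638 0.    ]
   outline flared_bit 0.59 rect [476.5  65. ] [32.7 61.4] 13.6 mean [0.4778 0.0627] major axis deg 86.0047406178341
at [ 0.4706 -0.0921  0.184 ] yaw -3.29 shift mm (tool, before twist) [340.3 -40.2   4.2] twist 0.21
0.03348997266732484
```

{"name": "drive_tool", "arguments": {"delta_pos": [[15,-3,-2],[30,-5,-2],[30,-5,-2],[30,-5,-2],[30,-5,-2],[30,-5,-2],[30,-5,-2],[30,-5,-1],[15,-2,0],[0,0,0]], "twist": [0,0,0,0,0,0,0,0,0,0], "jaw": [-0.5,-0.5,-0.5,-0.5,-0.5,-0.5,-0.5,-0.5,-0.5,-0.5]}}

```text
clock: 14.57
tool_pos: [0.444, 0.1526, 0.1995]
orientation: [0.726, 0.688, 0.0, -0.0]
wrist_force: [-0.1, 0.2, -2.0]
opening: 0.034
grip_force: 23.0
```

{"name": "drive_tool", "arguments": {"delta_pos": [[0,0,0],[0,0,0]], "twist": [0,0], "jaw": [-0.5,-0.5]}}

```text
clock: 14.73
tool_pos: [0.4447, 0.1492, 0.1993]
orientation: [0.727, 0.687, -0.0, 0.0]
wrist_force: [-0.1, 0.1, -1.1]
opening: 0.0335
grip_force: 23.0
```

```bash
python3 b.py w8 straight_bit bit_head tin tin_inside lid_lip; python3 -c "
from h import *
go([.44,.25,.18],-3.5);print(arm.read_state()['opening'])
i=cv2.imread('pics/w8.png')[50:300,150:430];cv2.imwrite('pics/w8c.png',cv2.resize(i,None,fx=2.4,fy=2.4,interpolation=3))"
```

```text
[0.4447 0.1492 0.1993] -3.275185961916606 [ 0.0857  0.1442  1.7782 -0.0006  1.2195  0.1431]
straight_bit 0.72 [276. 216.] [0.4384 0.124  0.    ]
   outline straight_bit 0.71 rect [439.5 117.9] [93.4 30.5] 86.7 mean [0.4399 0.1162] major axis deg 86.07438838956404
bit_head 0.96 [278. 235.] [0.4392 0.1053 0.0105]
tin 0.79 [279.  93.] [0.4491 0.2575 0.    ]
tin 0.7 [276. 216.] [0.4382 0.1231 0.    ]
   outline tin 0.65 rect [466.6 260.1] [131.1  99.6] 75.2 mean [0.4672 0.2544] major axis deg 57.35855077938594
lid_lip 0.59 [347.  96.] [0.502  0.2466 0.094 ]
at [0.4447 0.1493 0.1994] yaw -3.35 shift mm (tool, before twist) [100.3 -10.6  19.4] twist 0.15
0.0337144056115417
```

View pics/w8c.png

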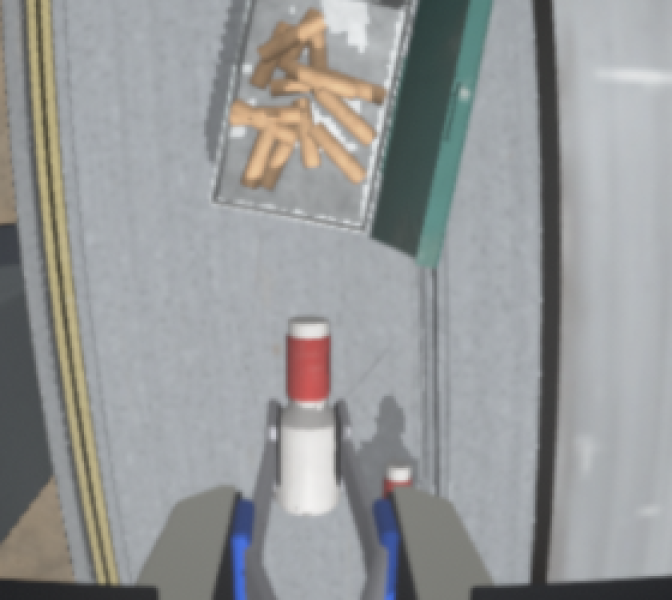

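```bash
python3 - <<'E'
from h import *
s=arm.read_state();p=eyes.grab_frame("wrist")
c=lambda u,v,z:at_z(*ray(p,(150+u/2.4,50+v/2.4),s),z)[:2]
A=c(215,202,.026);B=c(367,230,.026);C=c(410,3,.026);D=c(246,3,.026)
for n,d in (("front edge",B-A),("right",C-B),("left",D-A)): print(n,np.linalg.norm(d),np.degrees(np.arctan2(d[1],d[0])))
print(A,B)
a=np.radians(np.mean([np.degrees(np.arctan2(*(C-B)[::-1])),np.degrees(np.arctan2(*(D-A)[::-1]))])-90)
X=np.array([np.cos(a),np.sin(a)]);Y=np.array([-X[1],X[0]])
print("yaw",np.degrees(a),"centre",(A+B)/2+Y*.0505)
L1=c(428,266,.094);L2=c(487,3,.094);print("lip",L1,L2)
E
```

```text
front edge 0.0632888129451237 -14.167745452923992
right 0.09629491817877307 76.44820688344213
left 0.08355466757094705 77.60048735962208
[0.4087 0.2179] [0.47   0.2025]
yaw -12.975652878467898 centre [0.4507 0.2594]
lip [0.4853 0.1961] [0.5087 0.2825]
```

{"name": "drive_tool", "arguments": {"delta_pos": [[25,-2,0],[25,-2,0],[26,-2,0],[26,-2,0],[0,0,10],[0,0,20],[0,0,20],[0,0,10],[0,0,0],[0,0,0]], "twist": [0,0,0,0,5.5,5.3,0,0,0,0], "jaw": [-0.5,-0.5,-0.5,-0.5,-0.5,-0.5,-0.5,-0.5,-0.5,-0.5]}}

```text
clock: 16.02
tool_pos: [0.4424, 0.2519, 0.1394]
orientation: [0.788, 0.615, -0.0, -0.0]
wrist_force: [-0.4, -0.4, -1.4]
opening: 0.0336
grip_force: 23.0
```

```bash
python3 b.py w9 straight_bit bit_head tin tin_inside lid_lip; python3 -c "
from h import *
go([.4422,.2512,.0875],-14);print(arm.read_state()['opening'])
i=cv2.imread('pics/w9.png')[110:310,150:430];cv2.imwrite('pics/w9c.png',cv2.resize(i,None,fx=2.8,fy=2.8,interpolation=3))"
```

```text
[0.4424 0.2519 0.1394] -14.082203116867383 [ 0.2982  0.2768  1.769  -0.      1.0968  0.544 ]
straight_bit 0.82 [279. 216.] [0.4395 0.245  0.    ]
straight_bit 0.23 [170.  18.] [ 0.3892  0.4512 -0.    ]
   outline straight_bit 0.92 rect [436.9 241.5] [77.7 26.9] 75.9 mean [0.4371 0.2402] major axis deg 75.4275262693819
bit_head 0.6 [288. 200.] [0.4517 0.2607 0.0105]
bit_head 0.57 [280. 236.] [0.436  0.2302 0.0105]
tin 0.87 [286. 200.] [0.449  0.2583 0.    ]
tin 0.63 [277. 228.] [0.4348 0.2343 0.    ]
   outline tin 0.71 rect [465.6 238.7] [134.6 107.5] 75.1 mean [0.4758 0.2567] major axis deg 122.80136079930774
tin_inside 0.85 [286. 200.] [0.4495 0.2595 0.002 ]
lid_lip 0.98 [366. 238.] [0.4979 0.2459 0.094 ]
lid_lip 0.33 [278. 228.] [0.4445 0.2668 0.094 ]
at [0.4428 0.2521 0.1401] yaw -14.09 shift mm (tool, before twist) [-1.1 -0.5 52.6] twist -0.09
0.033504692807542216
```

View pics/w9c.png

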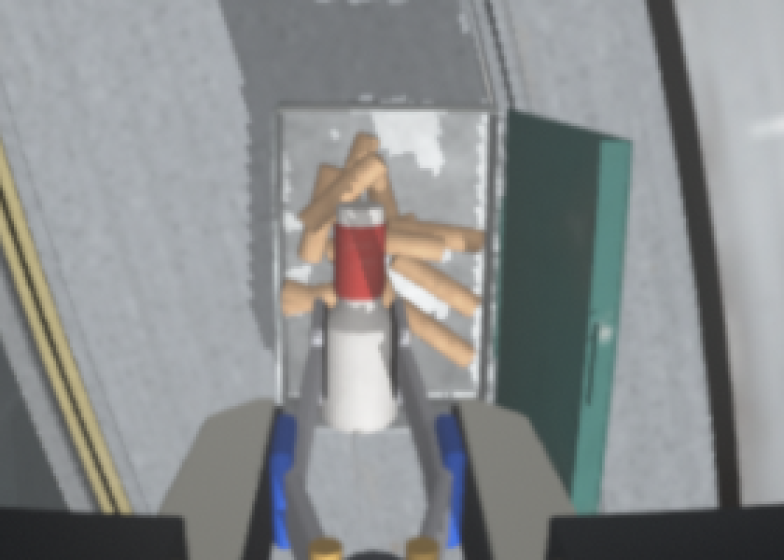

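{"name": "drive_tool", "arguments": {"delta_pos": [[-1,0,10],[0,0,15],[0,0,12],[0,0,8],[0,0,5],[0,0,2],[0,0,0],[0,0,0]], "twist": [0,0,0,0,0,0,0,0], "jaw": [-0.5,-0.5,-0.5,-0.5,-0.5,-0.5,-0.5,-0.5]}}

```text
clock: 17.08
tool_pos: [0.4426, 0.2512, 0.0877]
orientation: [0.788, 0.615, 0.0, 0.0]
wrist_force: [0.3, -0.1, -1.2]
opening: 0.0334
grip_force: 23.0
```

{"name": "drive_tool", "arguments": {"delta_pos": [[0,0,1],[0,0,0],[0,0,0]], "twist": [0,0,0], "jaw": [-0.5,-0.5,-0.5]}}

```text
clock: 17.33
tool_pos: [0.4425, 0.2512, 0.0868]
orientation: [0.789, 0.615, 0.0, 0.0]
wrist_force: [0.4, -0.4, -1.2]
opening: 0.0337
grip_force: 23.0
```

{"name": "drive_tool", "arguments": {"delta_pos": [[0,0,1],[0,0,0],[0,0,0]], "twist": [0,0,0], "jaw": [-0.5,-0.5,-0.5]}}

```text
clock: 17.58
tool_pos: [0.4426, 0.2513, 0.086]
orientation: [0.788, 0.615, 0.001, 0.0]
wrist_force: [-0.7, 0.1, 4.4]
opening: 0.0338
grip_force: 23.0
```

Contact. Release slowly, then raise straight up.

{"name": "drive_tool", "arguments": {"delta_pos": [[0,0,0],[0,0,0],[0,0,0],[0,0,0],[0,0,0],[0,0,0],[0,0,0],[0,0,0]], "twist": [0,0,0,0,0,0,0,0], "jaw": [-0.25,-0.22,-0.2,-0.18,-0.17,-0.17,-0.17,-0.17]}}

```text
clock: 18.25
tool_pos: [0.4421, 0.2511, 0.0853]
orientation: [0.788, 0.615, -0.0, -0.0]
wrist_force: [-1.7, 0.3, 1.8]
opening: 0.039
grip_force: 2.9
```

{"name": "drive_tool", "arguments": {"delta_pos": [[0,0,-5],[0,0,-10],[0,0,-20],[0,0,-30],[0,0,-30],[0,0,-15],[0,0,0],[0,0,0]], "twist": [0,0,0,0,0,0,0,0], "jaw": [-0.18,-0.18,-0.18,-0.18,-0.18,-0.18,-0.18,-0.18]}}

```text
clock: 18.92
tool_pos: [0.4429, 0.2512, 0.1965]
orientation: [0.789, 0.615, 0.001, 0.001]
wrist_force: [0.2, -0.4, -1.9]
opening: 0.0388
grip_force: 6.9
```

```bash
python3 b.py w10 straight_bit bit_head tin lid_lip; python3 -c "
from h import *
go([.490,-.248,.195],19.8);print(arm.read_state()['opening'])"
```

```text
[0.4429 0.2512 0.1965] -14.09236453231087 [ 0.2967  0.2163  1.6953 -0.0002  1.2271  0.5427]
straight_bit 0.88 [280. 186.] [0.4449 0.2597 0.    ]
   outline straight_bit 0.7 rect [441.6 257.6] [58.1 20.1] 76.2 mean [0.4406 0.2522] major axis deg 74.6886221618878
bit_head 0.65 [278. 198.] [0.4401 0.2505 0.0105]
tin 0.57 [284. 186.] [0.4494 0.2586 0.    ]
   outline tin 0.78 rect [463.5 240.6] [130.4 102.9] 75.7 mean [0.4695 0.253 ] major axis deg 110.79200090076809
lid_lip 0.91 [350. 208.] [0.5007 0.2482 0.094 ]
at [0.4417 0.2509 0.1943] yaw -14.09 shift mm (tool, before twist) [-472.1  168.3   -0.4] twist -33.89
0.03865012872246074
```

{"name": "drive_tool", "arguments": {"delta_pos": [[-15,5,0],[-30,11,0],[-36,13,0],[-36,13,0],[-36,13,0],[-36,13,0],[-36,13,0],[-36,13,0],[-36,13,0],[-36,13,0]], "twist": [0,0,0,0,0,0,0,0,0,0], "jaw": [-0.18,-0.18,-0.18,-0.18,-0.18,-0.18,-0.18,-0.18,-0.18,-0.18]}}

```text
clock: 20.1
tool_pos: [0.4772, -0.1029, 0.1951]
orientation: [0.789, 0.615, -0.0, -0.0]
wrist_force: [0.3, 1.4, -1.1]
opening: 0.0387
grip_force: 6.9
```

{"name": "drive_tool", "arguments": {"delta_pos": [[-36,13,0],[-36,13,0],[-36,13,0],[-20,7,0],[-11,2,0],[0,0,0],[0,0,0],[0,0,0],[0,0,0],[0,0,0]], "twist": [0,0,0,0,-7,-7,-7,-7,-5.9,0], "jaw": [-0.18,-0.18,-0.18,-0.18,-0.18,-0.18,-0.18,-0.18,-0.18,-0.18]}}

```text
clock: 20.93
tool_pos: [0.49, -0.2476, 0.1947]
orientation: [0.574, 0.819, 0.0, -0.001]
wrist_force: [0.2, -0.1, -0.5]
opening: 0.0385
grip_force: 6.9
```

{"name": "drive_tool", "arguments": {"delta_pos": [[0,0,0],[0,0,0],[0,0,0]], "twist": [0,0,0], "jaw": [-0.18,-0.18,-0.18]}}

```text
clock: 21.18
tool_pos: [0.4902, -0.2475, 0.1953]
orientation: [0.576, 0.818, 0.0, -0.0]
wrist_force: [-0.2, -0.2, -0.8]
opening: 0.0386
grip_force: 6.9
```

```bash
cat > j.py <<'E'
from h import *
s=arm.read_state();p=eyes.grab_frame("wrist");cv2.imwrite("pics/j.png",p["color"])
T=np.array(p["T_tool_cam"]);K=p["camera_matrix"]
go([.490,-.248,.195],19.8,s);print(s["opening"])
for k,z in(("tongs_stand",0),):
    for q in landmark_of(p,k)[:1]: print(k,at_z(*ray(p,q["position"],s),z))
q=outline_of(p,"tongs_stand")[:1]
for q in q:
    v,u=np.nonzero(q["pixels"]);pts=np.array([at_z(*ray(p,(a,b),s),.042)[:2] for a,b in zip(u,v)])
    print("rect",cv2.minAreaRect((pts*1000).astype(np.float32)))
# brass plugs: yellow blobs near the stand
hsv=cv2.cvtColor(p["color"],cv2.COLOR_BGR2HSV)
m=cv2.inRange(hsv,(18,140,130),(35,255,255)); n,_,st,ce=cv2.connectedComponentsWithStats(m)
for i in range(1,n):
    w=at_z(*ray(p,ce[i],s),.042)
    if st[i,4]>4 and np.hypot(w[0]-.49,w[1]+.248)<.06: print("yellow",np.round(ce[i],1),st[i,4],w)
E
python3 j.py
```

```text
at [ 0.4902 -0.2475  0.1953] yaw 19.69 shift mm (tool, before twist) [-0.4 -0.4  0.3] twist -0.11
0.03861696452068167
tongs_stand [ 0.486  -0.2497  0.    ]
rect ((489.0630187988281, -245.90489196777344), (90.78445434570312, 61.75468444824219), 19.65390968322754)
```

```bash
python3 - <<'E'
from h import *
a=cv2.imread("pics/w4.png",0);b=cv2.imread("pics/j.png",0)
for n,(x0,x1,y0,y1) in dict(padsL=(238,262,255,310),padsR=(302,326,255,310),jawL=(248,264,208,240),jawR=(294,310,208,240)).items():
    r=cv2.matchTemplate(b[y0-8:y1+8,x0-8:x1+8],a[y0:y1,x0:x1],cv2.TM_CCOEFF_NORMED);_,v,_,l=cv2.minMaxLoc(r);print(n,round(v,2),l[0]-8,l[1]-8)
p=eyes.grab_frame("wrist")
for q in outline_of(p,"tongs")[:1]:
    v,u=np.nonzero(q["pixels"]);print(q["conf"],u.min(),u.max(),v.min(),v.max())
for q in landmark_of(p,"tongs_jaws")[:2]:print(q)
E
```

```text
padsL 0.94 0 0
padsR 0.87 0 0
jawL 0.84 -4 0
jawR 0.9 -4 -1
0.8 243 319 217 325
```

{"name": "drive_tool", "arguments": {"delta_pos": [[-1,1,15],[0,0,25],[0,0,20],[0,0,15],[0,0,10],[0,0,8],[0,0,5],[0,0,2],[0,0,0],[0,0,0]], "twist": [0,0,0,0,0,0,0,0,0,0], "jaw": [-0.18,-0.18,-0.18,-0.18,-0.18,-0.18,-0.18,-0.18,-0.18,-0.18]}}

```text
clock: 22.32
tool_pos: [0.492, -0.2485, 0.0961]
orientation: [0.575, 0.818, -0.0, 0.001]
wrist_force: [-0.5, -0.1, 0.0]
opening: 0.0386
grip_force: 6.9
```

{"name": "drive_tool", "arguments": {"delta_pos": [[0,0,1],[0,0,1],[0,0,0],[0,0,0]], "twist": [0,0,0,0], "jaw": [-0.18,-0.18,-0.18,-0.18]}}

```text
clock: 22.65
tool_pos: [0.4916, -0.2483, 0.0937]
orientation: [0.575, 0.818, -0.0, 0.0]
wrist_force: [-0.1, 0.6, -1.0]
opening: 0.0385
grip_force: 6.9
```

{"name": "drive_tool", "arguments": {"delta_pos": [[0,0,1],[0,0,0],[0,0,0]], "twist": [0,0,0], "jaw": [-0.18,-0.18,-0.18]}}

```text
clock: 22.9
tool_pos: [0.4916, -0.2484, 0.0927]
orientation: [0.575, 0.818, -0.0, 0.0]
wrist_force: [-1.5, -0.4, 1.7]
opening: 0.0384
grip_force: 5.1
```

Contact with the floor. Open gently.

{"name": "drive_tool", "arguments": {"delta_pos": [[0,0,0],[0,0,0],[0,0,0],[0,0,0],[0,0,0],[0,0,0],[0,0,0],[0,0,0]], "twist": [0,0,0,0,0,0,0,0], "jaw": [-0.14,-0.1,-0.05,0.0,0.1,0.3,0.5,0.5]}}

```text
clock: 23.57
tool_pos: [0.4916, -0.2481, 0.0923]
orientation: [0.575, 0.818, 0.0, -0.0]
wrist_force: [0.8, -0.0, 0.1]
opening: 0.0664
grip_force: 0.0
```

{"name": "drive_tool", "arguments": {"delta_pos": [[0,0,-5],[0,0,-20],[0,0,-25],[0,0,-30],[0,0,-30],[0,0,0],[0,0,0]], "twist": [0,0,0,0,0,0,0], "jaw": [0.5,0.5,0.5,0.5,0.5,0.5,0.5]}}

```text
clock: 24.15
tool_pos: [0.4926, -0.2489, 0.2049]
orientation: [0.575, 0.818, -0.0, 0.003]
wrist_force: [-0.7, -0.5, 0.5]
opening: 0.07
grip_force: 0.0
```

```bash
python3 b.py w11 tongs_grip tongs_stand; python3 - <<'E'
from h import *
a=cv2.imread("pics/w3.png");s=arm.read_state();p=eyes.grab_frame("wrist");b=p["color"]
for c in (a,b):
    h=cv2.cvtColor(c,cv2.COLOR_BGR2HSV);m=cv2.inRange(h,(105,150,60),(130,255,255));n,_,st,ce=cv2.connectedComponentsWithStats(m)
    for i in range(1,n):
        if st[i,4]>30 and 200<ce[i][0]<360 and 150<ce[i][1]<300: print(np.round(ce[i],1),st[i,4],at_z(*ray(p,ce[i],s),.092))
E
```

```text
[ 0.4926 -0.2489  0.2049] 19.814351461472206 [-0.6701  0.2829  1.5842  0.0001  1.2695 -1.0159]
tongs_grip 0.78 [264. 215.] [ 0.4795 -0.2522  0.092 ]
tongs_stand 0.84 [276. 190.] [ 0.4878 -0.2493  0.    ]
   outline tongs_stand 0.91 rect [ 488.6 -245.5] [91.8 61.3] 19.5 mean [ 0.4891 -0.2416] major axis deg -165.20878477603648
[255.6 219.4] 48 [ 0.4717 -0.2548  0.092 ]
[301.5 220. ] 48 [ 0.5077 -0.2424  0.092 ]
[245.6 220.3] 41 [ 0.4641 -0.2584  0.092 ]
[291.8 220.5] 57 [ 0.5003 -0.2455  0.092 ]
```

```bash
python3 - <<'E'
from h import *
a=cv2.imread("pics/w3.png");b=cv2.imread("pics/w11.png")
def M(n,x0,x1,y0,y1,r=16):
    R=cv2.matchTemplate(cv2.resize(b[y0-r:y1+r,x0-r:x1+r],None,fx=4,fy=4,interpolation=2),cv2.resize(a[y0:y1,x0:x1],None,fx=4,fy=4,interpolation=2),cv2.TM_CCOEFF_NORMED);_,v,_,l=cv2.minMaxLoc(R);print(n,round(v,2),l[0]/4-r,l[1]/4-r)
M("bow",262,294,224,248);M("padL",250,262,204,234);M("padR",296,308,204,234)
M("jawtopL",254,264,188,204);M("jawtopR",296,308,188,204);M("plugL",234,246,198,210);M("plugR",316,328,198,210);M("standtop",232,328,166,186)
for n in("side","scene"):
    p=eyes.grab_frame(n);cv2.imwrite(f"pics/{n}1.png",p["color"])
    h=cv2.cvtColor(p["color"],cv2.COLOR_BGR2HSV)
    for k in("tongs","tongs_stand"):
        for q in outline_of(p,k)[:1]:
            v,u=np.nonzero(q["pixels"]);print(n,k,round(q["conf"],2),u.min(),u.max(),v.min(),v.max(),q["position"])
E
```

```text
bow 0.97 -13.25 -4.25
padL 0.85 -11.5 -3.0
padR 0.97 -11.75 -4.0
jawtopL 0.87 -9.5 -3.25
jawtopR 0.94 -10.0 -3.75
plugL 0.94 -3.0 -3.5
plugR 1.0 -3.0 -3.25
standtop 0.94 -3.0 -3.25
side tongs 0.7 307 321 238 266 [310.4, 247.8]
side tongs_stand 0.9 298 333 256 283 [313.1, 268.3]
scene tongs 0.88 326 341 244 276 [337.0, 254.1]
scene tongs_stand 0.84 316 353 258 293 [331.4, 276.0]
```

{"name": "drive_tool", "arguments": {"delta_pos": [[17,8,0],[34,16,0],[34,16,0],[34,16,0],[34,16,0],[34,16,0],[34,16,0],[34,16,0],[34,16,0],[34,16,0]], "twist": [0,0,0,0,0,0,0,0,0,0], "jaw": [-1,-1,-1,-1,-1,-1,-1,-1,-1,-1], "grip_force": 10}}

```text
clock: 25.53
tool_pos: [0.525, 0.1091, 0.2026]
orientation: [0.575, 0.818, 0.0, 0.0]
wrist_force: [0.8, 0.1, 0.9]
opening: 0.0078
grip_force: 0.0
```

{"name": "drive_tool", "arguments": {"delta_pos": [[34,16,0],[34,16,0],[34,14,0],[17,8,0],[0,0,0],[0,0,0],[0,0,0],[0,0,0],[0,0,0],[0,0,0]], "twist": [0,0,0,0,7,7,7,7,6,0], "jaw": [-1,-1,-1,-1,-1,-1,-1,-1,-1,-1]}}

```text
clock: 26.37
tool_pos: [0.5356, 0.2375, 0.2023]
orientation: [0.79, 0.613, -0.0, -0.0]
wrist_force: [-0.3, -0.5, -0.1]
opening: 0.0005
grip_force: 0.0
```

{"name": "drive_tool", "arguments": {"delta_pos": [[0,0,0],[0,0,0],[0,0,0]], "twist": [0,0,0], "jaw": [-1,-1,-1]}}

```text
clock: 26.62
tool_pos: [0.5356, 0.2374, 0.2024]
orientation: [0.788, 0.615, -0.0, -0.0]
wrist_force: [-0.2, 0.3, -0.2]
opening: 0.0006
grip_force: 0.0
```

```bash
python3 -c "
from h import *
go([.5366,.2363,.090],-14);print(arm.read_state()['opening'])
p=eyes.grab_frame('wrist');s=arm.read_state()
for k,z in (('lid_lip',.094),('tin',0)):
  for q in landmark_of(p,k)[:1]: print(k,q['conf'],at_z(*ray(p,q['position'],s),z))"
```

```text
at [0.5356 0.2374 0.2024] yaw -14.07 shift mm (tool, before twist) [ -0.8   1.3 112.4] twist -0.07
0.0006129837724701114
lid_lip 0.57 [0.501  0.2463 0.094 ]
tin 0.56 [0.4472 0.2609 0.    ]
```

{"name": "drive_tool", "arguments": {"delta_pos": [[0,3,25],[0,0,30],[0,0,30],[0,0,20],[0,0,5],[0,0,0],[0,0,0]], "twist": [0,0,0,0,0,0,0], "jaw": [-1,-1,-1,-1,-1,-1,-1]}}

```text
clock: 27.35
tool_pos: [0.5391, 0.2369, 0.0933]
orientation: [0.789, 0.614, 0.0, 0.0]
wrist_force: [0.0, 0.2, 0.3]
opening: 0.0006
grip_force: 0.0
```

{"name": "drive_tool", "arguments": {"delta_pos": [[0,-6,0],[0,-6,0],[0,-6,0],[0,-6,0],[0,-6,0],[0,-6,0],[0,-6,0],[0,-6,0],[0,-6,0],[0,-6,0]], "twist": [0,0,0,0,0,0,0,0,0,0], "jaw": [-1,-1,-1,-1,-1,-1,-1,-1,-1,-1]}}

```text
clock: 28.18
tool_pos: [0.4797, 0.2515, 0.0923]
orientation: [0.789, 0.614, -0.0, -0.0]
wrist_force: [1.2, -0.1, -0.4]
opening: 0.0005
grip_force: 0.5
```

{"name": "drive_tool", "arguments": {"delta_pos": [[0,-5,0],[0,-5,0],[0,-5,0],[0,0,-15],[0,0,-30],[0,0,-30],[0,20,-20],[0,0,0],[0,0,0],[0,0,0]], "twist": [0,0,0,0,0,0,0,0,0,0], "jaw": [-1,-1,-1,-1,-1,-1,-1,-1,-1,-1]}}

```text
clock: 29.02
tool_pos: [0.4839, 0.25, 0.1863]
orientation: [0.789, 0.614, -0.001, -0.001]
wrist_force: [0.9, 0.2, -0.9]
opening: 0.0007
grip_force: 0.0
```

{"name": "drive_tool", "arguments": {"delta_pos": [[-15,0,0],[-20,0,0],[-20,0,0],[0,0,0],[0,0,0],[0,0,0],[0,0,0],[0,0,0],[0,0,0],[0,0,0]], "twist": [0,0,0,0,0,0,0,0,0,0], "jaw": [-1,-1,-1,-1,-1,-1,-1,-1,-1,-1]}}

```text
clock: 29.85
tool_pos: [0.4717, 0.1973, 0.1873]
orientation: [0.789, 0.615, -0.0, -0.0]
wrist_force: [0.4, 0.0, 0.5]
opening: 0.0005
grip_force: 0.0
```

```bash
cat > lid.py <<'E'
from h import *
s=arm.read_state();R={}
for n in ("wrist","side","scene"):
    p=eyes.grab_frame(n);cv2.imwrite(f"pics/lid_{n}_{s['clock']:.0f}.png",p["color"])
    for q in landmark_of(p,"lid_lip")[:1]:
        R[n]=ray(p,q["position"],s);print(n,round(q["conf"],2),q["position"],"z28:",at_z(*R[n],.028),"z60:",at_z(*R[n],.06))
    if n=="wrist":
        h=cv2.cvtColor(p["color"],cv2.COLOR_BGR2HSV);m=cv2.inRange(h,(70,60,20),(95,255,200));k,_,st,_=cv2.connectedComponentsWithStats(m)
        i=1+np.argmax(st[1:,4]);l=cv2.connectedComponents(m)[1]==i;v,u=np.nonzero(l)
        pts=np.array([at_z(*ray(p,(a,b),s),.028)[:2] for a,b in zip(u,v)]);print("green",st[i],cv2.minAreaRect((pts*1000).astype(np.float32)))
print("expected shut lip",[.4494+.969*-.034,.2585+.247*.034])
go([.4494-.969*.02,.2585+.247*.02,.2],-14)
E
python3 lid.py
```

```text
wrist 0.69 [215.8, 155.0] z28: [0.4235 0.2588 0.028 ] z60: [0.4307 0.2608 0.06  ]
green [ 211   92   69  123 4468] ((450.700439453125, 252.5018310546875), (119.13237762451172, 64.87288665771484), 75.78016662597656)
side 0.58 [265.7, 188.4] z28: [0.4453 0.3273 0.028 ] z60: [0.4341 0.2626 0.06  ]
scene 0.53 [243.9, 159.2] z28: [0.4706 0.3285 0.028 ] z60: [0.454  0.2868 0.06  ]
expected shut lip [0.416454, 0.266898]
at [0.4717 0.197  0.1874] yaw -14.18 shift mm (tool, before twist) [ 54.3 -56.7 -12.6] twist -0.18
```

{"name": "drive_tool", "arguments": {"delta_pos": [[0,0,0],[0,0,0],[0,0,0],[0,0,0],[0,0,0],[0,0,0],[0,0,0],[0,0,0],[0,0,0],[0,0,0]], "twist": [0,0,0,0,0,0,0,0,0,0], "jaw": [-1,-1,-1,-1,-1,-1,-1,-1,-1,-1]}}

```text
clock: 30.98
tool_pos: [0.4717, 0.1969, 0.1875]
orientation: [0.789, 0.614, -0.0, 0.0]
wrist_force: [0.1, -0.8, -0.5]
opening: 0.0003
grip_force: 0.0
```

{"name": "drive_tool", "arguments": {"delta_pos": [[0,0,0],[0,0,0],[0,0,0],[0,0,0],[0,0,0],[0,0,0],[0,0,0],[0,0,0],[0,0,0],[0,0,0]], "twist": [0,0,0,0,0,0,0,0,0,0], "jaw": [-1,-1,-1,-1,-1,-1,-1,-1,-1,-1]}}

```text
clock: 31.82
tool_pos: [0.4717, 0.1969, 0.1875]
orientation: [0.789, 0.614, 0.0, 0.0]
wrist_force: [1.1, -0.7, -0.3]
opening: 0.0005
grip_force: 0.0
```

```bash
python3 lid.py
```

```text
wrist 0.63 [206.2, 149.1] z28: [0.4161 0.2664 0.028 ] z60: [0.4241 0.2676 0.06  ]
green [ 202   94   78  113 4585] ((447.36676025390625, 256.7620544433594), (108.69454956054688, 72.99943542480469), 76.87620544433594)
side 0.6 [263.5, 190.5] z28: [0.4329 0.3102 0.028 ] z60: [0.4221 0.2462 0.06  ]
scene 0.95 [237.0, 167.3] z28: [0.4316 0.2953 0.028 ] z60: [0.4162 0.2546 0.06  ]
expected shut lip [0.416454, 0.266898]
at [0.4717 0.1969 0.1874] yaw -14.19 shift mm (tool, before twist) [ 54.3 -56.7 -12.6] twist -0.19
```

{"name": "drive_tool", "arguments": {"delta_pos": [[18,-19,0],[18,-19,0],[18,-19,0],[0,0,30],[0,0,30],[0,0,30],[0,0,25],[0,0,13],[0,0,5],[0,0,0]], "twist": [0,0,0,0,0,0,0,0,0,0], "jaw": [-1,-1,-1,-1,-1,-1,-1,-1,-1,-1]}}

```text
clock: 32.95
tool_pos: [0.4289, 0.2629, 0.0533]
orientation: [0.789, 0.614, -0.001, -0.0]
wrist_force: [-0.7, -0.2, 0.7]
opening: 0.0001
grip_force: 0.0
```

{"name": "drive_tool", "arguments": {"delta_pos": [[0,0,2],[0,0,2],[0,0,1],[0,0,0],[0,0,0]], "twist": [0,0,0,0,0], "jaw": [-1,-1,-1,-1,-1]}}

```text
clock: 33.37
tool_pos: [0.43, 0.2633, 0.05]
orientation: [0.789, 0.614, 0.001, 0.0]
wrist_force: [-0.5, -0.0, 0.4]
opening: 0.0005
grip_force: 0.0
```

{"name": "drive_tool", "arguments": {"delta_pos": [[0,0,1],[0,0,1],[0,0,0],[0,0,0]], "twist": [0,0,0,0], "jaw": [-1,-1,-1,-1]}}

```text
clock: 33.7
tool_pos: [0.4299, 0.2633, 0.0478]
orientation: [0.789, 0.614, 0.0, 0.0]
wrist_force: [-1.0, 0.6, 3.2]
opening: 0.0005
grip_force: 2.0
```

{"name": "drive_tool", "arguments": {"delta_pos": [[0,0,0.5],[0,0,0.5],[0,0,0],[0,0,0]], "twist": [0,0,0,0], "jaw": [-1,-1,-1,-1]}}

```text
clock: 34.03
tool_pos: [0.4299, 0.2633, 0.0476]
orientation: [0.789, 0.614, 0.0, 0.0]
wrist_force: [-2.4, 0.0, 13.0]
opening: 0.0007
grip_force: 6.2
```

{"name": "drive_tool", "arguments": {"delta_pos": [[0,0,-5],[0,0,-20],[0,0,-30],[0,0,-30],[0,0,-30],[0,0,-30],[0,0,0],[0,0,0]], "twist": [0,0,0,0,0,0,0,0], "jaw": [-1,-1,-1,-1,-1,-1,-1,-1]}}

```text
clock: 34.7
tool_pos: [0.4306, 0.2636, 0.1931]
orientation: [0.789, 0.614, 0.002, 0.001]
wrist_force: [-0.3, 0.3, -1.1]
opening: 0.0004
grip_force: 0.0
```

```bash
python3 lid.py; python3 - <<'E'
from h import *
for n in("side","scene"):
    p=eyes.grab_frame(n)
    for q in outline_of(p,"tongs")[:1]:
        v,u=np.nonzero(q["pixels"]);print(n,u.min(),u.max(),v.min(),v.max(),q["position"])
E
```

```text
green [ 264  152   72   98 3658] ((449.1693420410156, 258.406494140625), (100.73834991455078, 70.24781799316406), 75.53166961669922)
side 0.73 [258.7, 198.3] z28: [0.4015 0.2461 0.028 ] z60: [0.3919 0.1845 0.06  ]
scene 0.61 [235.6, 176.1] z28: [0.4091 0.2524 0.028 ] z60: [0.3943 0.213  0.06  ]
expected shut lip [0.416454, 0.266898]
at [0.4289 0.2629 0.19  ] yaw -14.2 shift mm (tool, before twist) [  0.8   1.  -10. ] twist -0.2
side 307 320 238 265 [310.3, 249.6]
```

Lid measures 101 x 70 mm at rim height, so it is shut; the tongs are unchanged and upright.

```bash
python3 -c "
from bench import arm
print(arm.hand_in())"
```

```text
the job is handed in; nothing more can be done
None
```

The job is handed in: the straight bit was lowered into the tin and released, the tongs are back upright in their stand about 6 mm off their first position, and the tin's lid was then shut and pressed down.

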